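# Fit the mill's rotor disc on its five drive studs and clamp it

## Task

Fit the pinned rotor disc onto the spindle head in the blue service stand: lower it slowly over the middle spigot onto the stud tips, turn it there under light pressure until all five holes find the studs, and press it gently home, flush on the flange - never force it. Then swing the stand's yellow clamp handle over until the pad bears on the disc, so that the disc is held for its nuts, and let go. Leave the jars, bolts and tools around the job where they are.

Things in the scene. Friction and masses are not known exactly. Their poses are not given: they have to be found in the camera images.
- rotor_disc: Bare-metal rotor disc, about 0.6 kg, lying hub up on the worktop, left or right of the stand. Origin: centre of its underside, z up. 170 mm across, web 12 mm thick. Five 12 mm through holes on an 84 mm pitch circle, every 72 degrees, the first on the disc's +x axis. Pins 10 mm tall stand on the web at 68 to 82 mm radius. Bore in the middle: 26 mm, right through.
- hub_top (a point): Centre of the top of the disc's round hub: 50 mm across, its top 46 mm above the disc's underside (34 mm above the web). Hold the disc here, fingertips 14 mm or more over the web: once it is home the studs come 10 mm up through it.
- stand: Blue round service stand, 180 mm across, fixed to the worktop. Origin: centre of its foot on the worktop, z up; its +x axis points to the clamp at its edge, roughly away from the robot. It carries the spindle: flange (120 mm across), spigot and studs. Spigot and holes fit with 1 mm play all round. Let the disc down slowly (15 mm/s): the bearings stand a 25 N push, not a blow.
- flange_centre (a point): Middle of the flange face, on the spindle axis, 44 mm above the worktop; axes as the stand's. Five studs stand on the face on an 84 mm pitch circle: 10 mm across, 22 mm tall, the last 4 mm tapering to 5 mm. The disc is home when its origin is here, 22 mm lower than when it lies on the stud tips.
- spigot_tip (a point): Top of the spigot, on the spindle axis, 44 mm above the flange face. Spigot 24 mm across, straight for 32 mm, then a cone to 11 mm. The spindle (studs and all) was left at any angle and that angle is NOT reported: see the studs or feel for them. It is stiff to turn (about 2 N m), so it stays put under a disc turned lightly on the stud tips.
- clamp (a joint): The stand's hold-down clamp, hinge value in rad: 0 = closed, its rubber pad down on a disc that is home; it grows as the handle swings away from the disc and the pad lifts. Starts open (stop at 1.5). It turns stiffly (about 0.3 N m), stays where it is left, and cannot close over a disc that is not home.
- clamp_pivot (a point): Point on the clamp's hinge line, which runs along the stand's y axis: 118 mm from the stand's middle along its +x, 64 mm above the worktop. Axes as the stand's. Open, the clamp reaches 150 mm above the worktop and keeps 95 mm from the spindle axis: carry the disc in above it, then straight down.
- clamp_grip (a point): Middle of the clamp's yellow handle (about 20 mm thick, 62 mm long), 78 mm from the hinge line; the handle's end is 20 mm further. Seen from upright it leans 0.6 rad over the disc when closed, and outward by the joint value minus 0.6 rad when open. It can be pinched from above, along the hinge line, or pushed.
- sample_jar_a: Spice-sized sample jar, 42 x 106 mm, yellow-green cap, standing nearby; origin at the centre of its underside. Leave it where it is.
- sample_jar_b: Spice-sized sample jar, 40 x 105 mm, dark cap, standing nearby; origin at the centre of its underside. Leave it where it is.
- bolt_m10_b: Steel M10 bolt, 52 mm, standing on its head nearby; origin at the centre of its underside. Leave it where it is.
- bolt_m10: Steel M10 bolt, 57 mm, lying nearby; origin at the centre of its underside. Leave it where it is.
- brass_drift: Brass drift, 140 mm, lying nearby; origin at the centre of its underside. Leave it where it is.
- hex_key_8: Black hex key, 155 mm, lying nearby; origin at the centre of its underside. Leave it where it is.
- ball_pen: Black ball pen, 145 mm, lying nearby; origin at the centre of its underside. Leave it where it is.
- spanner_17: Combination spanner, 206 mm, lying nearby; origin at the centre of its underside. Leave it where it is.
- spanner_13: Smaller combination spanner, 163 mm, lying nearby; origin at the centre of its underside. Leave it where it is.

How it is judged:
By the outcome, as a careful person would: the job done as asked, in the order asked, and still so for the second after the job is handed in, with the robot touching nothing.
It also fails if it takes over 72 s, if anything falls off the work surface, if the arm or the gripper's body presses on something with over 40 N, if the wrist force passes 120 N, or if a joint passes its speed limit or range.

## Robot

A 6-joint arm with a two-finger parallel gripper is mounted at the origin on a cart in front of the work surface, level with it; the furniture and walls round the work are solid. World frame = base frame: x ahead of the robot, y to its left, z up, the work surface at z = 0. Lengths are in m, angles in rad, forces in N, time in s.
With the tool pointing down it reaches from about 0.425 to 0.95 m from the base axis. Payload 3.5 kg.
Tool frame: the origin (TCP) lies at the very end of the fingers, on their centre line; the grasp point (between the pads) lies 19 mm behind it; z points along the fingers, y is the line along which they close (so a half turn about z gives the same grasp; the last joint's range is limited). The gripper opens to 85 mm and grips with 20 to 120 N. Pads are 22 mm wide; open, the fingers measure 114 mm over their backs; the gripper's body (76 mm by 85 mm) begins 54 mm behind the grasp point. The pads swing forward as they close: fully open they stand 13 mm farther back than shut.
Start: joints at [-1.302, 0.286, 1.577, -0, 1.279, -0.15], TCP at [0.275, -0.617, 0.231] pointing down, gripper open.
Joint ranges: [-2.77, 2.77], [-0.9, 2.22], [0.21, 2.48], [-1.53, 4.67], [0.24, 2.81], [-2.84, 2.84]. Speed limits (rad/s): [2.79, 2.79, 3.14, 3.14, 3.14, 3.14].

## Interface

Orientations are given as a rotation vector (axis times angle).
In Python, from cell import ctrl, read_camera, models gives the robot as it stands.
- The arm moves only by the shell command python3 -m crank 'ROWS' [OPENING] [FORCE]. ROWS is JSON, a list of rows, each a list of 2 entries, a list of its own where there are three numbers: the shift along the world's x, y, z normalised to -1 to 1, where 1 is 8 cm, then the turn about the world's z normalised to -1 to 1, where 1 is 60 degrees. A call has 1 to 12 rows; each row is the pose to reach, as a shift and turn from the pose commanded when the call began; what a row does not reach only later rows make up. A row lasts 1/10 s, in which the tool goes at most 50 mm and 8.59 degrees, less where a joint would pass 70% of its speed; a pose out of reach is approached as far as the arm can. A call with a number of a shift or a turn outside -1 to 1 is refused whole. A call with a gripper value outside its range is refused whole. OPENING is the opening, from 0 (shut) to 1 (fully open), set as the call begins (- or left out, the last holds). The fingers move at their own pace and stop on an object; FORCE is the grip in N (left out, the last holds). Time passes only in rows, so rows that repeat a pose let the fingers close. It gives the time, the measured TCP pose, the force, the opening and the grip force at its end, in the units of the state.
- ctrl.get_state(): the state, without advancing time (a new reading comes with each control period).
- read_camera(name): name is "side" or "top" or "wrist"; returns a dict with "img" (480x640x3 uint8, blue, green, red), "fx", "fy", "cx", "cy" (pixels), "origin" and "attitude" of the camera in the world. Camera axes: x right, y down, z forward; pixel columns grow to the right and rows downward; lengths in m; the calibration is good to about 2 mm. The wrist camera is an equidistant fisheye: a pixel r from the principal point sees the ray r / f radians off the axis. A picture is of the moment at which its call begins. There is no depth.
- ctrl.job_done(): hands the job in; it is judged then, once.
Trained networks look in the newest picture that a camera, given by its name, has taken for a name from the list of things; names that differ only in an ending like _2 or _b are one class to them, and where a whole thing is asked for, a point or a joint stands for the part that bears it (a point fixed in the world has none). Each returns a list of dicts, best first, with "score" (0 to 1); they miss things now and then, are a little off and sometimes report something else, mostly with a low value. They report only what shows in the picture. A call takes as long as a camera call.
- models.search_frame(camera, name): "uv" ([column, row] in pixels, amid what is visible of it).
- models.outline_of(camera, name): "region" (480x640 bool, what is visible of it) and "uv" ([column, row] in pixels, amid what is visible of it).
- models.spot_point(camera, name): "uv" ([column, row] in pixels: a listed point, or the origin of a listed thing).
The state is a dict: "time": time; "q": joint angles; "qd": joint speeds; "joint_efforts": joint torques, N m; "tcp_pos": TCP position; "tool_rot": TCP orientation; "contact_force": force on the tool from outside, world axes, zero at the start; "moment": the same for the moment, N m; "gripper_width": finger opening in m; "grasp_force": force on a finger pad.
Only numpy, scipy, OpenCV 4.12 (cv2) and the standard library are available. Lean on these libraries where they do the work, as an engineer would, in place of code of your own. Each camera call takes 0.05 s, during which the arm holds its last target. There are 200 camera calls.

## Working session

There is one attempt and no reset: what is moved stays moved. The work goes in short steps, Python scripts to look and compute and a shell command to move; the robot and the scene stay as the last step left them, time stands still between calls to the robot, and variables do not carry over. Pictures are saved under pics/ and viewed, at most 10 in all, crops included, and the job is handed in when it is done.

```bash
ls; mkdir -p pics; cat > h.py <<'E'
import numpy as np, cv2
from scipy.spatial.transform import Rotation as R
from cell import ctrl, read_camera, models
def att(c):
    a=np.array(c["attitude"],float)
    return a if a.shape==(3,3) else R.from_rotvec(a).as_matrix()
def ray(c,uv,wrist=False):
    x=(uv[0]-c["cx"])/c["fx"]; y=(uv[1]-c["cy"])/c["fy"]
    if wrist:
        r=np.hypot(x,y); s=np.sinc(r/np.pi); d=np.array([x*s,y*s,np.cos(r)])
    else: d=np.array([x,y,1.]); d/=np.linalg.norm(d)
    return np.array(c["origin"],float),att(c)@d
def tri(rays):
    A=np.zeros((3,3));b=np.zeros(3)
    for o,d in rays:
        P=np.eye(3)-np.outer(d,d);A+=P;b+=P@o
    p=np.linalg.solve(A,b)
    return p,[np.linalg.norm(np.cross(p-o,d)) for o,d in rays]
def atz(r,z): o,d=r; return o+d*(z-o[2])/d[2]
E
python3 - <<'E'
from h import *
s=ctrl.get_state();print(s)
cs={}
for n in ("side","top"):
    c=cs[n]=read_camera(n);cv2.imwrite(f"pics/{n}0.png",c["img"]);print(n,{k:v for k,v in c.items() if k!="img"})
for t in ("rotor_disc","hub_top","stand","flange_centre","spigot_tip","clamp_pivot","clamp_grip"):
    rs=[]
    for n in cs:
        r=models.spot_point(n,t)[:2];print(t,n,[(np.round(x["uv"],1),round(x["score"],2)) for x in r])
        if r: rs.append(ray(cs[n],r[0]["uv"]))
    if len(rs)==2: print(tri(rs))
E
```

```text
pics
{'time': 0.0, 'q': array([-1.30203811e+00,  2.87193336e-01,  1.57818344e+00, -1.54855352e-05,
        1.27861908e+00, -1.49980461e-01]), 'qd': array([ 0.00025147, -0.00106068, -0.00168179,  0.00071487,  0.00072839,
       -0.00216628]), 'joint_efforts': array([ 6.18960275e-04, -4.05979800e+01, -2.92625320e+01, -1.50031619e-04,
        5.81306987e-03, -1.81615277e-06]), 'tcp_pos': array([ 0.27431771, -0.6160172 ,  0.22992526]), 'tool_rot': array([-3.07063995e+00, -6.52466659e-01,  2.47113716e-04]), 'contact_force': array([ 0.157296  , -0.09886996, -0.8123325 ]), 'moment': array([ 0.0136674 ,  0.01959769, -0.01070567]), 'grasp_force': 0.0, 'gripper_width': 0.08568614481202316}
side {'fx': 493.6504912764365, 'fy': 493.6504912764365, 'cx': 323.72010883423064, 'cy': 233.14313998530022, 'origin': array([ 0.32813064, -0.73915787,  0.86039731]), 'attitude': array([-2.31352631,  0.34962749, -0.18004878])}
top {'fx': 445.01751032803287, 'fy': 445.01751032803287, 'cx': 314.81411416613673, 'cy': 241.19765286974066, 'origin': array([0.41557239, 0.04382793, 1.0388545 ]), 'attitude': array([-2
[... 968 characters left out ...]
.9, 171.6]), 0.61)]
spigot_tip top [(array([178.3, 322.4]), 0.88)]
(array([0.43408444, 0.33222043, 0.07421698]), [np.float64(0.0009139831443338555), np.float64(0.0009139831443339143)])
clamp_pivot side [(array([272. , 170.5]), 0.89), (array([272.5, 230.7]), 0.57)]
clamp_pivot top [(array([189.4, 270.2]), 0.71), (array([286.8, 296. ]), 0.22)]
(array([0.54248034, 0.3161547 , 0.06793631]), [np.float64(0.003397402206034612), np.float64(0.0033974022060345352)])
clamp_grip side [(array([328.5, 168.8]), 0.73), (array([295.2, 150.1]), 0.68)]
clamp_grip top [(array([184.9, 240. ]), 0.6)]
(array([0.66129723, 0.33133953, 0.0319308 ]), [np.float64(0.04085632117491699), np.float64(0.040856321174917005)])
```

View pics/side0.png

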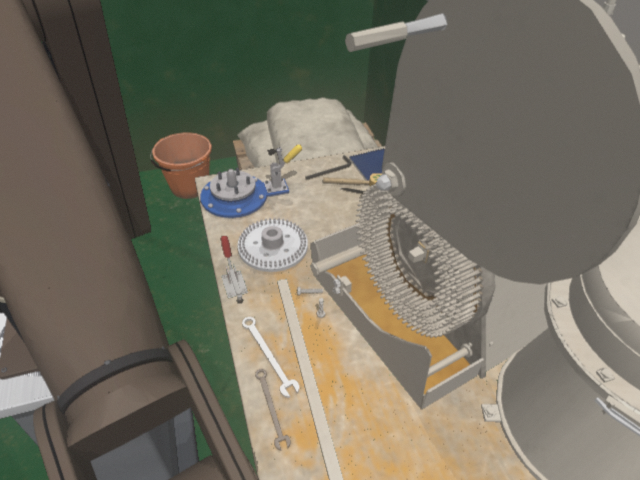

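View pics/top0.png

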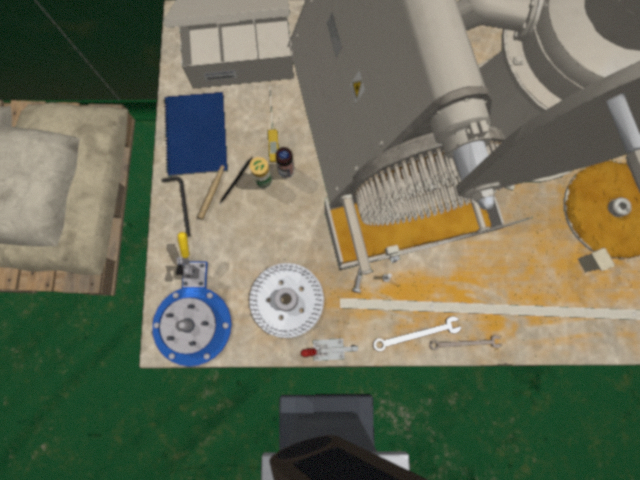

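Both views show the disc at side (272,243) / top (286,300). The blue stand is at side (233,190) / top (191,325), with its yellow clamp handle at side (293,153) / top (183,243). The machine sits at x>0.55, so I'll swing round on the near side.

```bash
python3 -m crank '[[[0.16,0.5,0],0.1],[[0.33,1,0],0.2]]' 1 | tail -5
python3 -m crank '[[[0.18,0.5,0.1],0.1],[[0.37,1,0.2],0.2]]' >/dev/null
python3 -m crank '[[[0.12,0.5,0.1],0.1],[[0.25,1,0.2],0.2]]' >/dev/null
python3 -m crank '[[[0.12,0.5,0],0.1],[[0.25,1,0],0.2]]' >/dev/null
python3 -m crank '[[[0.1,0.5,0],0.1],[[0.19,1,0],0.2]]' 
python3 -m crank '[[[0.15,0.5,0],0.1],[[0.31,1,0],0.2]]' >/dev/null
python3 -m crank '[[[0.12,0.5,0],0.1],[[0.25,1,0],0.2]]' >/dev/null
python3 -m crank '[[[0.06,0.5,0],0.1],[[0.13,1,0],0.2]]' >/dev/null
python3 -m crank '[[[0.1,0.5,0],0.1],[[0.2,1,0],0.2],[[0.2,1,0],0.2],[[0.2,1,0],0.2]]'
cat > look.py <<'E'
from h import *
import sys
c=read_camera("wrist");cv2.imwrite(f"pics/{sys.argv[1]}.png",c["img"])
s=ctrl.get_state();print(s["time"],s["tcp_pos"].round(4),s["tool_rot"].round(3),s["q"].round(2),c["fx"],c["cx"],c["cy"],c["origin"],c["attitude"])
for t,z in (("rotor_disc",0),("hub_top",.046),("stand",0),("flange_centre",.044),("spigot_tip",.088),("clamp_pivot",.064),("clamp_grip",.112)):
    for x in models.spot_point("wrist",t)[:2]: print(t,np.round(x["uv"],1),round(x["score"],2),atz(ray(c,x["uv"],True),z).round(4))
E
python3 look.py w1
```

```text
tcp_pos: [0.3006, -0.5363, 0.2309]
tool_rot: [-2.986, -0.974, -0.0]
contact_force: [1.1, 0.3, 0.3]
gripper_width: 0.0853
grasp_force: 0.0
time: 1.8
tcp_pos: [0.3858, -0.2151, 0.2636]
tool_rot: [2.33, 2.106, 0.0]
contact_force: [0.7, -0.3, 0.2]
gripper_width: 0.0853
grasp_force: 0.0
time: 2.8
tcp_pos: [0.4568, 0.1041, 0.2633]
tool_rot: [1.275, 2.871, -0.001]
contact_force: [-0.5, -1.1, -0.1]
gripper_width: 0.0857
grasp_force: 0.0
2.85 [0.4568 0.1033 0.2633] [ 1.278e+00  2.870e+00 -1.000e-03] [ 0.01 -0.21  2.03 -0.    1.32 -0.73] 371.64829954431775 318.7945388353869 243.26665834435173 [0.40935197 0.15644345 0.4070211 ] [2.68387497 1.03318829 0.14440061]
rotor_disc [339.3 218.7] 0.9 [0.4855 0.1058 0.    ]
hub_top [459.9  24.9] 0.71 [0.4306 0.3449 0.046 ]
hub_top [343.2 226.6] 0.59 [0.4853 0.1082 0.046 ]
stand [431.5  44.5] 0.88 [0.4264 0.3238 0.    ]
stand [339.2 221.1] 0.68 [0.4873 0.1037 0.    ]
flange_centre [443.5  37.9] 0.69 [0.4284 0.3208 0.044 ]
spigot_tip [459.4  23.7] 0.7 [0.4271 0.3235 0.088 ]
clamp_pivot [527.4 120.3] 0.87 [0.545  0.3202 0.064 ]
clamp_grip [587.1 167.8] 0.92 [0.606  0.3208 0.112 ]
clamp_grip [460.8  23.9] 0.58 [0.4267 0.3118 0.112 ]
```

View picture.

View pics/w1.png

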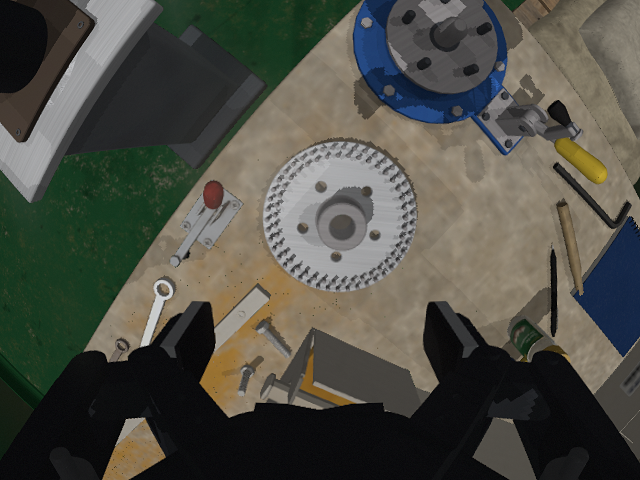

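The wrist view shows the disc centred near (340,217), with holes at (320,187), (367,191), (303,228), (375,235) and (336,257). The stand is at (440,40) with its studs partly visible, and the clamp is open. I'll take a second view nearer the stand for parallax.

```bash
python3 -m crank '[[[-0.3,0.5,0.2],0],[[-0.5,1,0.3],0],[[-0.5,1,0.3],0],[[-0.5,1,0.3],0]]' | head -3
python3 look.py w2
```

```text
time: 3.6
tcp_pos: [0.4168, 0.1836, 0.2876]
tool_rot: [1.275, 2.87, 0.0]
3.65 [0.417  0.183  0.2872] [ 1.278e+00  2.870e+00 -1.000e-03] [ 0.19 -0.26  2.03 -0.    1.37 -0.54] 371.64829954431775 318.7945388353869 243.26665834435173 [0.36922815 0.23599825 0.43125014] [2.68373794 1.03255068 0.1458397 ]
rotor_disc [316.2 281.2] 0.74 [ 0.4833  0.1047 -0.    ]
rotor_disc [517.4 336.9] 0.29 [0.7705 0.2344 0.    ]
hub_top [318.1 292.8] 0.75 [0.4822 0.1096 0.046 ]
stand [405.7 120. ] 0.88 [0.4277 0.3217 0.    ]
flange_centre [416.5 121.3] 0.82 [0.431  0.3203 0.044 ]
flange_centre [318.8 280.4] 0.16 [0.4732 0.1208 0.044 ]
spigot_tip [428.7 114.9] 0.58 [0.4282 0.3237 0.088 ]
clamp_pivot [493.7 197.8] 0.6 [0.5459 0.3213 0.064 ]
clamp_pivot [404.8 120.8] 0.53 [0.4189 0.3077 0.064 ]
clamp_grip [545.9 245.7] 0.8 [0.6058 0.3219 0.112 ]
```

View pics/w2.png

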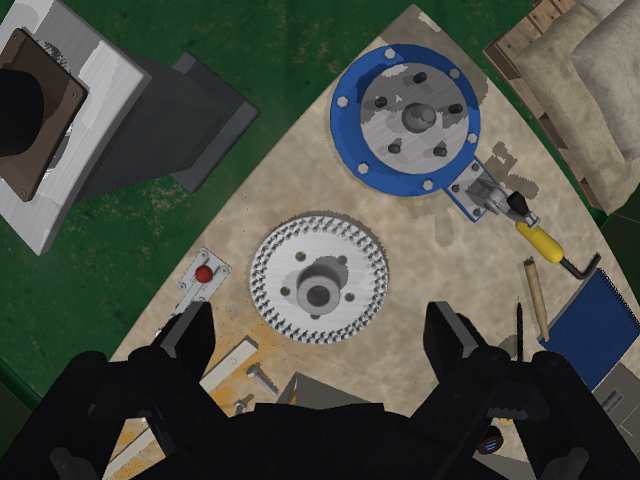

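The second wrist view shows the studs at about (420,78), (380,102), (396,149), (441,150) and (457,108), the spigot tip near (424,115), and the disc hub at (318,295).

```bash
cat > m.py <<'E'
from h import *
from scipy.optimize import least_squares
f,cx,cy=371.648,318.7945,243.2667
C=[dict(fx=f,fy=f,cx=cx,cy=cy,origin=[.40935197,.15644345,.4070211],attitude=[2.68387497,1.03318829,.14440061]),
   dict(fx=f,fy=f,cx=cx,cy=cy,origin=[.36922815,.23599825,.43125014],attitude=[2.68373794,1.03255068,.1458397])]
I=[cv2.imread(f"pics/w{i}.png",0) for i in (1,2)]
def blob(i,uv,r=8):
    u,v=uv;p=I[i][v-r:v+r+1,u-r:u+r+1].astype(float)
    t=(p.min()+np.median(p))/2; n,l,st,ce=cv2.connectedComponentsWithStats((p<t).astype(np.uint8))
    k=1+np.argmax(st[1:,4]); return ce[k]+[u-r,v-r],st[k,4]
H=[[(320,187),(367,191),(303,228),(375,235),(336,257)],[(300,257),(341,261),(285,291),(350,297),(315,316)]]
S=[None,[(420,78),(380,102),(396,149),(441,150),(457,108)]]
def fit(pts,z,name):
    P=np.array([atz(r,z)[:2] for r in pts])
    best=None
    for a0 in np.radians([0,24,48]):
        def g(p):
            a=p[2]+np.radians(72)*np.arange(5); Q=p[:2]+.042*np.c_[np.cos(a),np.sin(a)]
            d=P[:,None]-Q[None]; k=np.argmin((d**2).sum(2),1); return (P-Q[k]).ravel()
        r=least_squares(g,[*P.mean(0),a0])
        if best is None or r.cost<best.cost: best=r
    print(name,z,best.x[:2].round(4),"ang",np.degrees(best.x[2])%72,"rms mm",np.sqrt(2*best.cost/len(P))*1e3)
for i in (0,1):
    b=[blob(i,u) for u in H[i]];print(np.round([x[0] for x in b],1).tolist(),[x[1] for x in b])
    fit([ray(C[i],x[0],1) for x in b],.011,f"holes{i}")
b=[blob(1,u,10) for u in S[1]];print(np.round([x[0] for x in b],1).tolist(),[x[1] for x in b])
for z in (.05,.058,.066): fit([ray(C[1],x[0],1) for x in b],z,"studs")
def t(n,a,b): print(n,tri([ray(C[0],a,1),ray(C[1],b,1)]))
t("hub",(343.2,226.6),(318.1,292.8));t("spig",(459.4,23.7),(428.7,114.9));t("flange",(443.5,37.9),(416.5,121.3));t("piv",(527.4,120.3),(493.7,197.8));t("grip",(587.1,167.8),(545.9,245.7));t("disc",(339.3,218.7),(316.2,281.2));t("stand",(431.5,44.5),(405.7,120))
E
python3 m.py
```

```text
[[320.5, 186.9], [366.7, 191.5], [301.9, 228.6], [374.2, 235.5], [335.5, 257.1]] [np.int32(102), np.int32(70), np.int32(74), np.int32(67), np.int32(69)]
holes0 0.011 [0.4851 0.1063] ang 18.327238289743214 rms mm 0.6116243185207445
[[300.3, 256.1], [342.0, 260.0], [284.6, 291.1], [349.1, 297.1], [314.8, 316.1]] [np.int32(76), np.int32(60), np.int32(66), np.int32(65), np.int32(32)]
holes1 0.011 [0.4853 0.1062] ang 18.21922675655212 rms mm 0.7906163951355978
[[419.3, 77.4], [380.8, 101.8], [393.8, 148.0], [440.0, 149.7], [455.0, 108.5]] [np.int32(113), np.int32(94), np.int32(102), np.int32(145), np.int32(113)]
studs 0.05 [0.4283 0.324 ] ang 59.16028512757232 rms mm 0.6098863746499272
studs 0.058 [0.427  0.3222] ang 59.16028352854279 rms mm 0.9892895493045742
studs 0.066 [0.4258 0.3203] ang 59.160252717747326 rms mm 1.773639393573384
hub (array([0.48660074, 0.10629799, 0.03462325]), [np.float64(0.001137831872019746), np.float64(0.0011378318720196854)])
spig (array([0.4274933 , 0.32319037, 0.08906093]), [np.float64(0.0005207973387496624), np.float64(0.0005207973387496586)])
flange (array([0.42895426, 0.31836107, 0.05063128]), [np.float64(0.0010175467157079313), np.float64(0.0010175467157079545)])
piv (array([0.54644108, 0.32160239, 0.06169262]), [np.float64(0.0004960151888458335), np.float64(0.0004960151888459903)])
grip (array([0.60854931, 0.32293935, 0.10823899]), [np.float64(4.966255732955978e-05), np.float64(4.966255732966112e-05)])
disc (array([0.48415301, 0.10549103, 0.00107368]), [np.float64(0.0012140582753681556), np.float64(0.0012140582753680954)])
stand (array([0.42610221, 0.31950575, 0.01061941]), [np.float64(0.00014755215289686272), np.float64(0.00014755215289693582)])
```

Disc at (0.485, 0.106) with hole phase 18.3°, and spindle axis at (0.428, 0.322) with stud phase 59.2°, so the disc needs a turn of about -31°. Next is the grip, first lightly one way and then at 90°, so that the hub centres in the fingers.

```bash
python3 -m crank '[[[0.43,-0.48,-0.3],0],[[0.85,-0.96,-0.7],0],[[0.85,-0.96,-1],0]]' 1 20 | head -3
python3 -m crank '[[[0,0,-0.5],0],[[0,0,-1],0],[[0,0,-1],0],[[0,0,-1],0]]'| head -3
python3 -c "
from h import *
s=ctrl.get_state();d=np.array([.4852,.1063,.026])-s['tcp_pos'];print(d/.08)"
```

```text
time: 4.3
tcp_pos: [0.4879, 0.1039, 0.208]
tool_rot: [1.28, 2.864, 0.002]
time: 4.7
tcp_pos: [0.4849, 0.1063, 0.1274]
tool_rot: [-1.278, -2.869, 0.001]
[ 3.87877896e-03 -5.10354379e-04 -1.26781645e+00]
```

```bash
python3 -m crank '[[[0,0,-0.4],0],[[0,0,-0.8],0],[[0,0,-0.8],0]]'| head -3
python3 -m crank '[[[0,0,-0.15],0],[[0,0,-0.3],0],[[0,0,-0.47],0],[[0,0,-0.47],0]]'
python3 -m crank '[[[0,0,0],0],[[0,0,0],0],[[0,0,0],0],[[0,0,0],0],[[0,0,0],0],[[0,0,0],0]]' 0.5 20
python3 -m crank '[[[0,0,0],0],[[0,0,0],0],[[0,0,0],0]]' 1 20
python3 -m crank '[[[0,0,0],0.14],[[0,0,0],0.28],[[0,0,0],0.42],[[0,0,0],0.56],[[0,0,0],0.7],[[0,0,0],0.75]]'|head -1
python3 -m crank '[[[0,0,0],0.14],[[0,0,0],0.28],[[0,0,0],0.42],[[0,0,0],0.56],[[0,0,0],0.7],[[0,0,0],0.75],[[0,0,0],0.75]]'
python3 -m crank '[[[0,0,0],0],[[0,0,0],0],[[0,0,0],0],[[0,0,0],0],[[0,0,0],0],[[0,0,0],0],[[0,0,0],0]]' 0.5 50
```

```text
time: 5.0
tcp_pos: [0.4838, 0.1066, 0.0624]
tool_rot: [-1.276, -2.867, 0.002]
time: 5.4
tcp_pos: [0.4837, 0.1065, 0.0242]
tool_rot: [-1.277, -2.867, 0.002]
contact_force: [-0.7, -0.4, 0.2]
gripper_width: 0.0852
grasp_force: 0.0
time: 6.0
tcp_pos: [0.4857, 0.1067, 0.0265]
tool_rot: [1.277, 2.869, 0.001]
contact_force: [0.1, 0.6, 4.3]
gripper_width: 0.0491
grasp_force: 21.8
time: 6.3
tcp_pos: [0.4844, 0.1065, 0.0253]
tool_rot: [-1.278, -2.869, 0.001]
contact_force: [0.3, -0.3, -0.2]
gripper_width: 0.0854
grasp_force: 0.0
time: 6.9
time: 7.6
tcp_pos: [0.4846, 0.1065, 0.0254]
tool_rot: [1.125, -2.932, -0.0]
contact_force: [0.2, -0.3, 0.4]
gripper_width: 0.0854
grasp_force: 0.0
time: 8.3
tcp_pos: [0.485, 0.1067, 0.026]
tool_rot: [-1.125, 2.933, 0.0]
contact_force: [-2.4, 1.4, 5.1]
gripper_width: 0.0478
grasp_force: 53.1
```

```bash
python3 -m crank '[[[0,0,0.15],0],[[0,0,0.4],0],[[0,0,0.7],0],[[0,0,1],0]]' 0 50
python3 -m crank '[[[0,0,0.5],0],[[0,0,1],0],[[0,0,1],0]]' |tail -2
python3 -m crank '[[[-0.05,0.2,0.4],-0.1],[[-0.15,0.55,0.4],-0.2],[[-0.24,0.9,0.4],-0.3]]' |tail -2
python3 -m crank '[[[-0.12,0.45,0],-0.1],[[-0.24,0.9,0],-0.218]]' |tail -2
python3 -m crank '[[[-0.12,0.45,0],0],[[-0.2,0.75,0],0],[[-0.24,0.9,0],0],[[-0.24,0.9,0],0],[[-0.24,0.9,0],0],[[-0.24,0.9,0],0]]'
python3 - <<'E'
from h import *
d=np.array([.4277,.3232,0]);s=ctrl.get_state();print(s["q"].round(2),s["tcp_pos"].round(4),(d-s["tcp_pos"])/.08)
ims=[]
for n in ("wrist","top","side"):
    c=read_camera(n)
    for t in ("spigot_tip","hub_top","rotor_disc"):print(n,t,[(np.round(x["uv"],1),round(x["score"],2)) for x in models.spot_point(n,t)[:1]])
    I=c["img"]
    if n=="top":I=cv2.resize(I[240:400,100:260],(400,400))
    elif n=="side":I=cv2.resize(I[90:250,150:310],(400,400))
    else: I=cv2.resize(I,(533,400));
    if n=="wrist": W=I
    else: ims.append(I)
cv2.imwrite("pics/c1.png",np.hstack(ims));cv2.imwrite("pics/c1w.png",W)
E
```

```text
time: 8.7
tcp_pos: [0.4835, 0.1064, 0.1052]
tool_rot: [1.125, -2.93, -0.001]
contact_force: [0.0, -0.2, -4.9]
gripper_width: 0.0481
grasp_force: 53.3
gripper_width: 0.0479
grasp_force: 53.4
gripper_width: 0.0481
grasp_force: 54.3
gripper_width: 0.0478
grasp_force: 54.3
time: 10.1
tcp_pos: [0.4275, 0.3214, 0.217]
tool_rot: [0.297, -3.127, 0.002]
contact_force: [-0.0, 0.2, -4.4]
gripper_width: 0.0482
grasp_force: 54.3
[ 0.46 -0.01  1.93 -0.    1.22 -1.3 ] [0.4275 0.3214 0.217 ] [ 2.38199132e-03  2.26279573e-02 -2.71268042e+00]
wrist spigot_tip [(array([164.7, 430.1]), 0.19)]
wrist hub_top [(array([321.5, 332.7]), 0.75)]
wrist rotor_disc [(array([318. , 287.5]), 0.94)]
top spigot_tip [(array([180.1, 328.7]), 0.93)]
top hub_top [(array([152.6, 323. ]), 0.83)]
top rotor_disc [(array([166.5, 323.6]), 0.58)]
side spigot_tip [(array([230.4, 168.6]), 0.93)]
side hub_top [(array([222. , 120.9]), 0.81)]
side rotor_disc [(array([223.2, 141. ]), 0.61)]
```

View pics/c1.png

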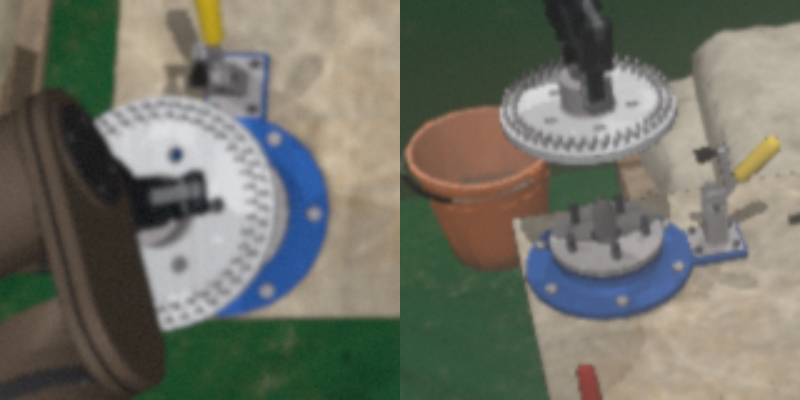

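The disc hangs level over the spindle (side crop: disc at about (590,110), spigot at (602,215)). The clamp is open and clear. Lowering to just above the spigot, then slowly.

```bash
python3 -m crank '[[[0,0.02,-0.3],0],[[0,0.02,-0.7],0],[[0,0.02,-1],0]]' |sed -n 2p
python3 -m crank '[[[0,0,-0.1],0],[[0,0,-0.19],0],[[0,0,-0.19],0],[[0,0,-0.19],0]]'
python3 -m crank '[[[0,0,-0.018],0],[[0,0,-0.036],0],[[0,0,-0.054],0],[[0,0,-0.072],0],[[0,0,-0.09],0],[[0,0,-0.108],0],[[0,0,-0.126],0],[[0,0,-0.144],0]]'
python3 -m crank '[[[0,0,-0.018],0],[[0,0,-0.036],0],[[0,0,-0.054],0],[[0,0,-0.072],0],[[0,0,-0.09],0]]'
```

```text
tcp_pos: [0.4268, 0.324, 0.1362]
time: 11.4
tcp_pos: [0.4283, 0.3247, 0.124]
tool_rot: [-0.299, 3.125, 0.001]
contact_force: [-0.6, 0.0, -5.0]
gripper_width: 0.0481
grasp_force: 54.3
time: 12.2
tcp_pos: [0.4273, 0.3242, 0.1108]
tool_rot: [0.299, -3.127, 0.0]
contact_force: [-0.1, 0.1, -4.6]
gripper_width: 0.048
grasp_force: 54.3
time: 12.7
tcp_pos: [0.4273, 0.3242, 0.1037]
tool_rot: [-0.299, 3.127, 0.0]
contact_force: [0.3, -0.6, -4.5]
gripper_width: 0.0482
grasp_force: 54.3
```

```bash
python3 -m crank '[[[0,-0.006,-0.018],0],[[0,-0.006,-0.036],0],[[0,-0.006,-0.054],0],[[0,-0.006,-0.072],0]]'|sed -n '2p;4p'
python3 -m crank '[[[0,0,-0.015],0],[[0,0,-0.03],0],[[0,0,-0.045],0],[[0,0,-0.045],0]]'|sed -n '2p;4p'
python3 -m crank '[[[0,0,-0.012],0],[[0,0,-0.024],0],[[0,0,-0.036],0],[[0,0,-0.036],0]]'
python3 -c "
from h import *
print(ctrl.get_state()['moment'])"
```

```text
tcp_pos: [0.4274, 0.3236, 0.098]
contact_force: [0.5, -0.5, -4.9]
tcp_pos: [0.4273, 0.3236, 0.0942]
contact_force: [-0.3, -0.9, -4.3]
time: 13.9
tcp_pos: [0.4273, 0.3236, 0.0914]
tool_rot: [-0.299, 3.127, -0.0]
contact_force: [0.9, -1.9, -5.2]
gripper_width: 0.0482
grasp_force: 54.3
[-0.26472843 -0.07107276  0.0179113 ]
```

```bash
for i in 1; do python3 -m crank '[[[0,0,-0.012],0],[[0,0,-0.024],0],[[0,0,-0.024],0]]'|sed -n '2p;4p'
python3 -m crank '[[[0,0,-0.012],0],[[0,0,-0.024],0],[[0,0,-0.024],0]]'|sed -n '2p;4p'; done
python3 -c "
from h import *
print(ctrl.get_state()['moment'])"
```

```text
tcp_pos: [0.4273, 0.3236, 0.0895]
contact_force: [0.2, -2.1, -4.5]
tcp_pos: [0.4273, 0.3236, 0.0876]
contact_force: [1.3, -1.9, -4.4]
[-0.42488772 -0.03801411  0.02403192]
```

No vertical load at 4 mm below the stud tips, so the holes have found the studs. I'll ease y slightly, as there is a -2 N side force, and continue.

```bash
python3 -m crank '[[[0,-0.006,-0.012],0],[[0,-0.006,-0.024],0],[[0,-0.006,-0.036],0],[[0,-0.006,-0.036],0]]'|sed -n '2p;4p'
python3 -m crank '[[[0,0,-0.012],0],[[0,0,-0.024],0],[[0,0,-0.036],0],[[0,0,-0.036],0]]'|sed -n '2p;4p'
python3 -c "
from h import *
print(ctrl.get_state()['moment'])"
```

```text
tcp_pos: [0.4273, 0.3234, 0.0847]
contact_force: [1.0, -0.7, -5.3]
tcp_pos: [0.4273, 0.3233, 0.0817]
contact_force: [0.6, -0.8, -5.5]
[-0.01271453 -0.05789901  0.0135939 ]
```

```bash
python3 -m crank '[[[0,0,-0.014],0],[[0,0,-0.028],0],[[0,0,-0.042],0],[[0,0,-0.056],0],[[0,0,-0.056],0]]'|sed -n '2p;4p'
python3 -m crank '[[[0,0,-0.014],0],[[0,0,-0.028],0],[[0,0,-0.042],0],[[0,0,-0.056],0],[[0,0,-0.056],0]]'|sed -n '2p;4p'
python3 -m crank '[[[0,0,-0.012],0],[[0,0,-0.024],0],[[0,0,-0.024],0]]'|sed -n '2p;4p'
python3 -c "
from h import *
print(ctrl.get_state()['moment'])"
```

```text
tcp_pos: [0.4273, 0.3232, 0.0773]
contact_force: [0.8, -0.3, -4.7]
tcp_pos: [0.4273, 0.3231, 0.0728]
contact_force: [0.8, -1.2, -4.5]
tcp_pos: [0.4273, 0.3232, 0.0709]
contact_force: [0.1, -1.0, -5.5]
[-0.09389143 -0.07785848 -0.04271497]
```

```bash
python3 -m crank '[[[0,0,-0.01],0],[[0,0,-0.01],0]]'|sed -n '2p;4p'
python3 -m crank '[[[0,0,-0.008],0],[[0,0,-0.008],0]]'|sed -n '2p;4p'
python3 -m crank '[[[0,0,-0.008],0],[[0,0,-0.008],0]]'|sed -n '2p;4p'
```

```text
tcp_pos: [0.4273, 0.3232, 0.0702]
contact_force: [0.3, -0.8, -4.5]
tcp_pos: [0.4274, 0.3232, 0.0701]
contact_force: [0.1, -1.9, -1.5]
tcp_pos: [0.4274, 0.3232, 0.0701]
contact_force: [-4.0, -3.5, 5.6]
```

Seated at TCP z 0.070 under about 10 N, which is the expected home height. Releasing and rising straight up.

```bash
python3 -m crank '[[[0,0,0.014],0],[[0,0,0.014],0],[[0,0,0.014],0],[[0,0,0.014],0],[[0,0,0.014],0]]' 1 20
python3 -m crank '[[[0,0,0.3],0],[[0,0,0.7],0],[[0,0,1],0]]'|sed -n '2p;4p'
python3 -m crank '[[[0,0,0.5],0],[[0,0,1],0],[[0,0,1],0],[[0,0,1],0]]'|sed -n '2p;4p'
python3 look.py w3
python3 - <<'E'
from h import *
W=cv2.imread("pics/w3.png");S=read_camera("side");g=[ray(S,models.spot_point("side",t)[0]["uv"]) for t in ("clamp_grip","hub_top")]
print([ (atz(g[0],.112)),atz(g[1],.090)])
cv2.imwrite("pics/c2.png",np.hstack([cv2.resize(W,(533,400)),cv2.resize(S["img"][110:235,190:315],(267,267))[:,:].copy() if 0 else cv2.copyMakeBorder(cv2.resize(S["img"][110:235,190:315],(267,267)),0,133,0,0,0)]))
E
```

```text
time: 17.7
tcp_pos: [0.4274, 0.3233, 0.0701]
tool_rot: [-0.299, 3.127, 0.0]
contact_force: [0.3, 0.1, -0.7]
gripper_width: 0.0855
grasp_force: 0.0
tcp_pos: [0.4277, 0.3234, 0.1516]
contact_force: [0.3, 0.9, 1.2]
tcp_pos: [0.4279, 0.3235, 0.2315]
contact_force: [-0.3, 0.4, -0.8]
18.45 [0.427  0.3231 0.2296] [ 0.299 -3.127  0.   ] [ 0.46 -0.02  1.92 -0.    1.24 -1.3 ] 371.64829954431775 318.7945388353869 243.26665834435173 [0.35815911 0.3101038  0.37494978] [1.87492483 2.27075934 0.32422916]
rotor_disc [315.  217.2] 0.97 [0.4384 0.3219 0.    ]
rotor_disc [317.4 228.3] 0.75 [0.4495 0.3266 0.    ]
hub_top [317.8 223.9] 0.82 [0.4342 0.3242 0.046 ]
stand [320.1 207.8] 0.66 [0.4277 0.3252 0.    ]
flange_centre [316.3 218.1] 0.79 [0.4296 0.3219 0.044 ]
spigot_tip [316.  229.7] 0.83 [0.4294 0.3218 0.088 ]
clamp_pivot [290.6 338.2] 0.67 [0.5458 0.3188 0.064 ]
[array([0.60461735, 0.33242119, 0.112     ]), array([0.42959261, 0.32459004, 0.09      ])]
```

View pics/c2.png

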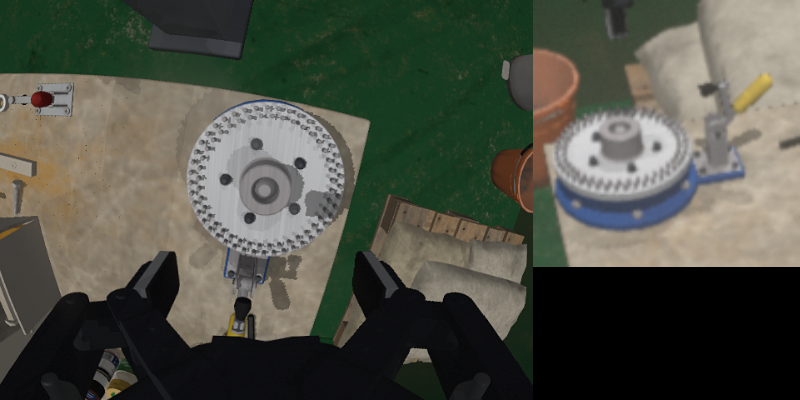

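The disc is flush: studs show through all five holes around (265,185) in the wrist crop, and the side crop shows it flat on the flange. The clamp is still open, so I'll pinch its handle from above along the hinge line next.

```bash
python3 -m crank '[[[0.4,0,0.1],-0.06],[[1,0,0.1],-0.12],[[1,0,0.1],-0.182]]' 0.8 20|sed -n '2p;4p'
python3 -m crank '[[[0.5,0,0],0],[[1,0,0],0],[[1,0,0],0]]'|sed -n '2p;4p'
python3 -m crank '[[[0.31,0,-0.1],0],[[0.31,0,-0.4],0],[[0.31,0,-0.4],0],[[0.31,0,-0.4],0]]'|sed -n '2,4p'
python3 - <<'E'
from h import *
c=read_camera("wrist");s=ctrl.get_state();print(s["tcp_pos"],s["q"].round(2),[(x["uv"],x["score"],atz(ray(c,x["uv"],True),.110)) for x in models.spot_point("wrist","clamp_grip")])
cv2.imwrite("pics/w4.png",c["img"][180:480])
print((np.array([.612,.3225,.097])-s["tcp_pos"])/.08)
E
```

```text
tcp_pos: [0.5115, 0.3226, 0.2371]
contact_force: [-0.7, -0.0, -0.5]
tcp_pos: [0.5908, 0.3222, 0.2366]
contact_force: [-0.5, -0.1, -0.8]
tcp_pos: [0.6111, 0.3232, 0.2054]
tool_rot: [0.0, -3.139, 0.001]
contact_force: [0.7, 0.4, 0.5]
[0.61165494 0.32347035 0.20684325] [ 0.34  0.34  1.55  0.    1.25 -1.23] [([315.2, 235.6], 0.81, array([0.60367767, 0.32082296, 0.11      ]))]
[ 0.00431329 -0.01212933 -1.37304064]
```

View pics/w4.png

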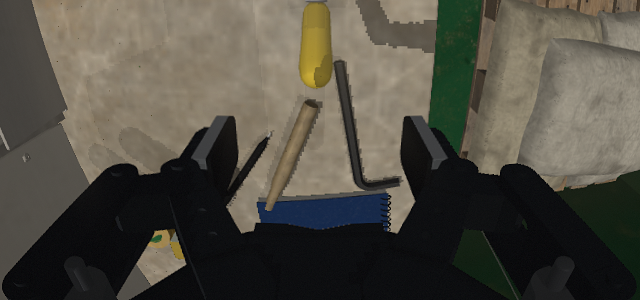

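The handle is at (316,45) in the crop, midway between the fingers, with its axis along x. Descending to pinch.

```bash
python3 -m crank '[[[0,-0.01,-0.3],0],[[0,-0.01,-0.6],0],[[0,-0.01,-0.8],0],[[0,-0.01,-0.8],0]]'|sed -n '2p;4p'
python3 -m crank '[[[0,0,-0.2],0],[[0,0,-0.4],0],[[0,0,-0.57],0],[[0,0,-0.57],0]]'|sed -n '2p;4p'
python3 -m crank '[[[0,0,0],0],[[0,0,0],0],[[0,0,0],0],[[0,0,0],0],[[0,0,0],0],[[0,0,0],0],[[0,0,0],0],[[0,0,0],0]]' 0 20
python3 - <<'E'
import numpy as np
p=np.array([.546,.064])
for a in (.9,.75,.6,.4,.2,0,-.2,-.4,-.6,-.64): print(a,((.085*np.array([np.sin(a)-np.sin(.9),np.cos(a)-np.cos(.9)]))/.08).round(2))
E
```

```text
tcp_pos: [0.6105, 0.322, 0.1397]
contact_force: [0.8, -0.8, 0.4]
tcp_pos: [0.6103, 0.3217, 0.0929]
contact_force: [-0.7, 0.1, -1.7]
time: 21.65
tcp_pos: [0.6129, 0.3211, 0.0977]
tool_rot: [-0.0, 3.14, -0.004]
contact_force: [-0.4, -5.3, 2.9]
gripper_width: 0.0203
grasp_force: 19.7
0.9 [0. 0.]
0.75 [-0.11  0.12]
0.6 [-0.23  0.22]
0.4 [-0.42  0.32]
0.2 [-0.62  0.38]
0 [-0.83  0.4 ]
-0.2 [-1.04  0.38]
-0.4 [-1.25  0.32]
-0.6 [-1.43  0.22]
-0.64 [-1.47  0.19]
```

```bash
python3 -m crank '[[[-0.05,-0.01,0.06],0],[[-0.11,-0.01,0.12],0],[[-0.17,-0.01,0.17],0],[[-0.23,-0.01,0.22],0],[[-0.32,-0.01,0.27],0],[[-0.32,-0.01,0.27],0]]'
python3 -m crank '[[[-0.1,0,0.05],0],[[-0.2,0,0.09],0],[[-0.3,0,0.11],0],[[-0.4,0,0.13],0],[[-0.51,0,0.13],0],[[-0.51,0,0.13],0]]'
```

```text
time: 22.25
tcp_pos: [0.5846, 0.3214, 0.1182]
tool_rot: [0.001, -3.138, 0.002]
contact_force: [-0.7, -3.6, -1.3]
gripper_width: 0.0205
grasp_force: 21.5
time: 22.85
tcp_pos: [0.5434, 0.3216, 0.1272]
tool_rot: [0.001, -3.138, 0.001]
contact_force: [1.3, -0.4, -12.6]
gripper_width: 0.0208
grasp_force: 20.2
```

```bash
python3 -m crank '[[[-0.1,0,-0.03],0],[[-0.2,0,-0.05],0],[[-0.3,0,-0.08],0],[[-0.4,0,-0.12],0],[[-0.4,0,-0.12],0]]'
python3 -m crank '[[[-0.04,0,-0.03],0],[[-0.08,0,-0.06],0],[[-0.12,0,-0.09],0],[[-0.12,0,-0.09],0]]'
```

```text
time: 23.35
tcp_pos: [0.5152, 0.3219, 0.1211]
tool_rot: [-0.0, 3.136, 0.002]
contact_force: [4.6, -2.8, -7.3]
gripper_width: 0.0207
grasp_force: 20.4
time: 23.75
tcp_pos: [0.5072, 0.322, 0.1168]
tool_rot: [-0.001, 3.134, 0.002]
contact_force: [3.3, -4.0, 2.1]
gripper_width: 0.0209
grasp_force: 21.2
```

```bash
python3 -m crank '[[[-0.05,0,-0.03],0],[[-0.1,0,-0.06],0],[[-0.1,0,-0.06],0]]'|sed -n '2,4p'
python3 -m crank '[[[-0.04,0,-0.03],0],[[-0.04,0,-0.03],0]]'|sed -n '2p;4p'
python3 -m crank '[[[-0.03,0,-0.02],0],[[-0.03,0,-0.02],0]]'|sed -n '2p;4p'
```

```text
tcp_pos: [0.5027, 0.3221, 0.114]
tool_rot: [-0.001, 3.125, 0.004]
contact_force: [8.6, -6.4, 3.3]
tcp_pos: [0.5027, 0.3222, 0.114]
contact_force: [12.8, -7.2, 5.6]
tcp_pos: [0.5027, 0.3222, 0.1139]
contact_force: [14.9, -9.0, 8.0]
```

Motion has stalled with about 17 N on the handle, so the pad bears on the disc. Letting go, rising and checking.

```bash
python3 -m crank '[[[0,0,0],0],[[0,0,0],0],[[0,0,0],0],[[0,0,0],0]]' 0.7 20|sed -n '2,5p'
python3 -m crank '[[[0,0,0.2],0],[[0,0,0.6],0],[[0,0,1],0]]'|sed -n '2p;4p'
python3 -m crank '[[[-0.4,0,0.5],0],[[-1,0,1],0],[[-1,0,1],0],[[-1,0,1],0]]'|sed -n '2p;4p'
python3 - <<'E'
from h import *
c=read_camera("wrist");S=read_camera("side")
g=[ray(c,models.spot_point("wrist","clamp_grip")[0]["uv"],True),ray(S,models.spot_point("side","clamp_grip")[0]["uv"])];print(tri(g))
w=cv2.resize(c["img"],(533,400));s=cv2.copyMakeBorder(cv2.resize(S["img"][110:235,190:315],(267,267)),0,133,0,0,0)
cv2.imwrite("pics/c3.png",np.hstack([w,s]))
E
```

```text
tcp_pos: [0.4897, 0.3221, 0.103]
tool_rot: [0.001, -3.14, -0.001]
contact_force: [0.1, 0.2, 0.3]
gripper_width: 0.0599
tcp_pos: [0.4897, 0.3217, 0.1839]
contact_force: [0.9, 0.3, 0.0]
tcp_pos: [0.4102, 0.3224, 0.2659]
contact_force: [-0.5, 0.1, -0.2]
(array([0.50112482, 0.3236376 , 0.13022671]), [np.float64(0.00021106471384574568), np.float64(0.00021106471384575075)])
```

View pics/c3.png

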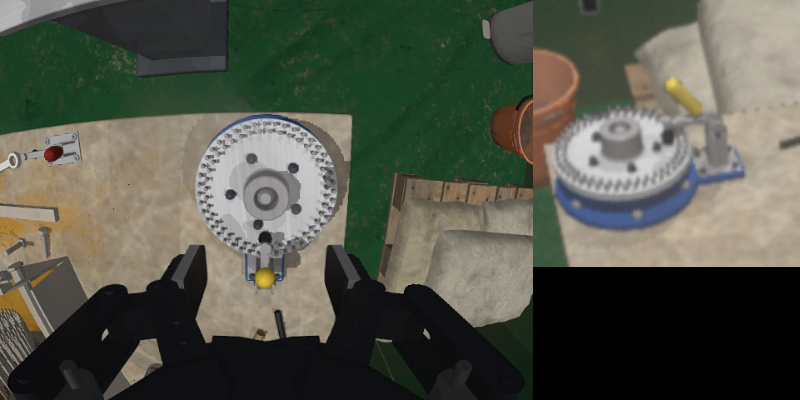

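The clamp is closed: the pad sits on the disc at (265,240) in the wrist crop. The handle centre measures (0.501, 0.130), a lean of 0.60 rad, which matches the closed angle. The disc is flush and the gripper is clear.

```bash
python3 -c "
from cell import ctrl
print(ctrl.job_done())"
```

```text
the job is handed in; nothing more can be done
None
```

I handed the job in: the rotor disc is seated flush on the spindle flange, the yellow clamp is closed with its pad on the disc, and the gripper has let go and is clear of everything; lined up from the camera images, the disc slid onto the studs without needing a turn on the stud tips.

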